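Fill the levelling-foot chutes

TASK

First push the stops at the lower ends of both chutes fully home. Then load every levelling foot into the chutes, pad down on the deck and stud up: the long-stud feet in the chute with the orange guides, the short-stud feet in the one with the blue guides, each let run down so that they queue up behind the stop. Leave the multimeter, the sensor head and the bobbin where they are.

Things in the scene. Friction and masses are not known exactly. Their poses are not given: they have to be found in the camera images.
- orange_lane (a point): lower end of the chute with orange side guides, for long-stud feet. Point on the deck surface, mid-lane, at the stop's face, 45 mm above the bench. x points down the slope (23 degrees, away from the robot), y level across, z square up from the deck. Guides: 60 mm apart, 4 mm thick, 14 mm above the deck. Stand: 90 mm wide
- orange_top (a point): upper end of that chute's deck, mid-lane on the surface, same axes: 270 mm up the slope from the stop's face, 150 mm above the bench. The lane is open at this end and above; the deck is lined with slick white plastic, and a foot set on it slides down by itself
- orange_stop (a joint): cross-slide stop at the lower end of the orange chute: a steel plate 64 mm long, 8 thick, 40 high, sliding along the lane's y axis. 0 = fully home across the lane; grows (m) as it is drawn out to the lane's -y side, to 0.062 = wholly out, lane open. Stays where it is left; about 2 N moves it
- orange_knob (a point): orange knob of that stop, a pin 16 mm in diameter and 28 mm tall on the plate's top edge, square to the deck. Point at its middle, 14 mm below its top, 53 mm above the deck surface. With the stop home it is 18 mm to the -y side of mid-lane and 4 mm downhill of the stop's face
- blue_lane (a point): lower end of the chute with blue side guides, for short-stud feet. Point on the deck surface, mid-lane, at the stop's face, 45 mm above the bench. x points down the slope (23 degrees, away from the robot), y level across, z square up from the deck. Guides: 60 mm apart, 4 mm thick, 14 mm above the deck. Stand: 90 mm wide
- blue_top (a point): upper end of that chute's deck, mid-lane on the surface, same axes: 270 mm up the slope from the stop's face, 150 mm above the bench. The lane is open at this end and above; the deck is lined with slick white plastic, and a foot set on it slides down by itself
- blue_stop (a joint): cross-slide stop at the lower end of the blue chute: a steel plate 64 mm long, 8 thick, 40 high, sliding along the lane's y axis. 0 = fully home across the lane; grows (m) as it is drawn out to the lane's -y side, to 0.062 = wholly out, lane open. Stays where it is left; about 2 N moves it
- blue_knob (a point): blue knob of that stop, a pin 16 mm in diameter and 28 mm tall on the plate's top edge, square to the deck. Point at its middle, 14 mm below its top, 53 mm above the deck surface. With the stop home it is 18 mm to the -y side of mid-lane and 4 mm downhill of the stop's face
- long1_mid (a point): long-stud levelling foot, 120 mm tall: round black metal pad 50 mm in diameter, 12 thick; steel collar 20 in diameter, 6 tall; then a 12 mm stud to the end; about 250 g. Point on its axis, 60 mm from the pad's underside; z points along the stud to its free end. At first it lies on its pad's rim and stud end, stud sloping down 10 degrees to its end. May be absent
- long2_mid (a point): long-stud levelling foot, 120 mm tall: round black metal pad 50 mm in diameter, 12 thick; steel collar 20 in diameter, 6 tall; then a 12 mm stud to the end; about 250 g. Point on its axis, 60 mm from the pad's underside; z points along the stud to its free end. At first it lies on its pad's rim and stud end, stud sloping down 10 degrees to its end. May be absent
- long3_mid (a point): long-stud levelling foot, 120 mm tall: round black metal pad 50 mm in diameter, 12 thick; steel collar 20 in diameter, 6 tall; then a 12 mm stud to the end; about 250 g. Point on its axis, 60 mm from the pad's underside; z points along the stud to its free end. At first it stands on its pad. May be absent
- short1_mid (a point): short-stud levelling foot, 80 mm tall: round black metal pad 50 mm in diameter, 12 thick; steel collar 20 in diameter, 6 tall; then a 12 mm stud to the end; about 210 g. Point on its axis, 40 mm from the pad's underside; z points along the stud to its free end. At first it lies on its pad's rim and stud end, stud sloping down 16 degrees to its end. May be absent
- short2_mid (a point): short-stud levelling foot, 80 mm tall: round black metal pad 50 mm in diameter, 12 thick; steel collar 20 in diameter, 6 tall; then a 12 mm stud to the end; about 210 g. Point on its axis, 40 mm from the pad's underside; z points along the stud to its free end. At first it lies on its pad's rim and stud end, stud sloping down 16 degrees to its end. May be absent
- short3_mid (a point): short-stud levelling foot, 80 mm tall: round black metal pad 50 mm in diameter, 12 thick; steel collar 20 in diameter, 6 tall; then a 12 mm stud to the end; about 210 g. Point on its axis, 40 mm from the pad's underside; z points along the stud to its free end. At first it stands on its pad. May be absent
- meter: yellow hand-held multimeter, 85 x 180 x 36 mm, origin under its middle; to be left alone
- sensor: black laser sensor head with orange plug, 26 x 110 x 48 mm, origin under its middle; to be left alone
- bobbin: coil bobbin standing on end, 84 mm in diameter, 70 mm tall, origin under its middle; to be left alone
There are look-alikes about, which are no part of the job. Leave any turquoise look-alike of the part that bears long1_mid alone.

How it is judged:
By the outcome, as a careful person would: the job done as asked, in the order asked, and still so for the second after the job is handed in, with the robot touching nothing.
Of long1, long2, long3 only 2 to 3 are there at a start; the rules pass over those that are not, and their reading is None.
Of short1, short2, short3 only 2 to 3 are there at a start; the rules pass over those that are not, and their reading is None.
At some moment in a run one of long1, long2, long3, short1, short2, short3 may be knocked a few centimetres aside while the robot is not near it.
It also fails if it takes over 210 s, if anything falls off the work surface, if the arm or the gripper's body presses on something with over 40 N, if the wrist force passes 120 N, or if a joint passes its speed limit or range.

ROBOT

A 6-joint arm with a two-finger parallel gripper is mounted at the origin on the work surface. World frame = base frame: x ahead of the robot, y to its left, z up, the work surface at z = 0. Lengths are in m, angles in rad, forces in N, time in s.
With the tool pointing down it reaches from about 0.275 to 0.875 m from the base axis. Payload 12.5 kg.
Tool frame: the origin (TCP) lies at the very end of the fingers, on their centre line; the grasp point (between the pads) lies 19 mm behind it; z points along the fingers, y is the line along which they close (so a half turn about z gives the same grasp; the last joint's range is limited). The gripper opens to 85 mm and grips with 20 to 120 N. Pads are 22 mm wide; open, the fingers measure 114 mm over their backs; the gripper's body (76 mm by 85 mm) begins 54 mm behind the grasp point. The pads swing forward as they close: fully open they stand 13 mm farther back than shut.
Start: joints at [1.047, 0.351, 1.652, -0, 1.139, -0.085], TCP at [0.234, 0.498, 0.231] pointing down, gripper open.
Joint ranges: [-2.75, 2.75], [-0.79, 2.1], [0.01, 2.65], [-1.57, 4.71], [0.07, 3.14], [-2.87, 2.87]. Speed limits (rad/s): [2.22, 2.22, 2.79, 3.14, 3.14, 3.14].

INTERFACE

Orientations are given as a 3x3 rotation matrix whose columns are the frame's x, y, z axes.
In Python, from bench import manip gives the robot as it stands. Calls block until the motion is done:
- manip.move_ptp(position, orientation): joint-space move of the TCP to a pose.
- manip.move_l(position, attitude=None, max_speed=0.15): straight line of the TCP; attitude=None keeps the orientation; max_speed is the mean speed in m/s.
- manip.move_j(angles): joint-space move.
- manip.set_gripper(opening, effort=None): opening from 0.0 (shut) to 1.0 (fully open); effort is the grip in N (None keeps the last); returns when the fingers have stopped.
- manip.dwell(seconds).
- manip.inverse_kinematics(position, orientation): joint angles nearest the present ones, or None.
- manip.grab_frame(name): name is "scene" or "side" or "wrist"; returns (picture, depth): 480x640x3 uint8, red, green, blue; 480x640 float32, m along the optical axis (not along the pixel's ray), 0 where there is no reading.
- manip.get_calibration(name): a dict with "camera_matrix" (3x3 intrinsics, pixels), "R" (3x3) and "t" (3): a world point X has camera coordinates R X + t. Camera axes: x right, y down, z forward; pixel columns grow to the right and rows downward; lengths in m; the calibration is good to about 2 mm. A picture is of the moment at which its call begins: read the wrist's pose just before it. get_calibration takes no time and is no camera call; for the wrist camera it gives the pose at the moment of the call.
A pose or a line that the arm cannot do raises manip.Unreachable and nothing moves.
- manip.sign_off(): hands the job in; it is judged then, once.
Trained networks look in the newest picture that a camera, given by its name, has taken for a name from the list of things; names that differ only in an ending like _2 or _b are one class to them, and where a whole thing is asked for, a point or a joint stands for the part that bears it (a point fixed in the world has none). Each returns a list of dicts, best first, with "confidence" (0 to 1); they miss things now and then, are a little off and sometimes report something else, mostly with a low value. They report only what shows in the picture. A call takes as long as a camera call. They do not tell look-alikes from the thing itself.
- manip.look_for(camera, name): "at" ([x, y, z] in m, in world coordinates, good to about 4 mm: the middle of the surface that is visible of it).
Readings, each from a call of its own:
- manip.current_time(): time.
- manip.current_qpos(): joint angles.
- manip.current_joint_vel(): joint speeds.
- manip.current_joint_torque(): joint torques, N m.
- manip.current_ee_pos(): TCP position.
- manip.current_tcp_rot(): TCP orientation.
- manip.current_force(): force on the tool from outside, world axes, zero at the start.
- manip.current_ft_torque(): the same for the moment, N m.
- manip.current_grip_width(): opening from 0.0 (shut) to 1.0 (fully open).
- manip.current_grip_force(): force on a finger pad.
Only numpy, scipy, OpenCV 4.12 (cv2) and the standard library are available. Lean on these libraries where they do the work, as an engineer would, in place of code of your own. Each camera call takes 0.05 s, during which the arm holds its last target. There are 200 camera calls.

## Working session

There is one attempt and no reset: what is moved stays moved. The work goes in short steps, each a Python script; the robot and the scene stay as the last script left them, time stands still between calls to the robot, and variables do not carry over. Pictures are saved under pics/ and viewed, at most 14 in all, crops included, and the job is handed in when it is done.

```bash
ls; mkdir -p pics; cat > h.py <<'E'
from bench import manip
import numpy as np, cv2
def snap(cam,fn=None):
    c=manip.get_calibration(cam); p,d=manip.grab_frame(cam)
    if fn: cv2.imwrite('pics/'+fn,p[:,:,::-1])
    K,R,t=[np.array(c[k]) for k in('camera_matrix','R','t')]
    v,u=np.mgrid[:480,:640]
    X=np.stack([(u-K[0,2])/K[0,0]*d,(v-K[1,2])/K[1,1]*d,d],-1)
    W=(X-t)@R   # R^T (X-t)
    W[d==0]=np.nan
    return p,W,(K,R,t)
def proj(P,c):
    K,R,t=c; q=K@(R@np.array(P)+t); return q[:2]/q[2]
E
python3 - <<'E'
from h import *
for cam in('scene','side'):
    p,W,c=snap(cam,cam+'0.png')
    np.savez(cam+'0.npz',p=p,W=W)
    print(cam,(-c[1].T@c[2]).round(3))
    for n in('orange_knob','blue_knob','long1_mid','short1_mid','orange_stop','blue_stop','meter','sensor','bobbin','orange_top','blue_top'):
        for r in manip.look_for(cam,n): print(n,np.round(r['at'],3),round(r['confidence'],2),proj(r['at'],c).astype(int))
print(manip.current_time())
E
```

```text
pics
scene [ 1.085 -0.612  0.843]
orange_knob [0.659 0.179 0.083] 0.55 [433 205]
blue_knob [ 0.65  -0.03   0.079] 0.55 [375 244]
long1_mid [ 0.552 -0.615  0.024] 0.86 [129 383]
long1_mid [ 0.489 -0.454  0.024] 0.6 [185 316]
short1_mid [ 0.581 -0.254  0.025] 0.78 [283 292]
orange_stop [0.527 0.048 0.091] 0.57 [361 199]
orange_stop [0.66  0.181 0.081] 0.5 [434 205]
orange_stop [ 0.583 -0.252  0.025] 0.29 [284 292]
blue_stop [ 0.643 -0.032  0.082] 0.57 [373 242]
meter [ 0.765 -0.16   0.041] 0.71 [371 315]
sensor [0.74  0.216 0.048] 0.63 [465 224]
sensor [ 0.644 -0.032  0.081] 0.61 [373 242]
bobbin [0.659 0.181 0.084] 0.62 [434 204]
bobbin [0.763 0.067 0.069] 0.58 [439 253]
orange_top [0.528 0.25  0.095] 0.65 [412 166]
blue_top [0.528 0.048 0.092] 0.59 [361 200]
side [-0.035  0.967  1.168]
orange_knob [0.644 0.197 0.068] 0.74 [224 333]
orange_knob [0.59  0.028 0.075] 0.21 [279 297]
blue_knob [ 0.634 -0.012  0.069] 0.52 [273 283]
long1_mid [ 0.48  -0.443  0.033] 0.49 [389 227]
short1_mid [ 0.574 -0.241  0.027] 0.51 [332 255]
short1_mid [0.645 0.193 0.07 ] 0.23 [225 331]
orange_stop [ 0.742 -0.128  0.04 ] 0.62 [264 255]
orange_stop [0.647 0.194 0.068] 0.58 [224 331]
blue_stop [ 0.641 -0.013  0.07 ] 0.83 [271 282]
meter [ 0.742 -0.129  0.038] 0.62 [264 255]
meter [ 0.574 -0.244  0.026] 0.33 [333 255]
sensor [0.719 0.242 0.036] 0.93 [190 342]
sensor [0.648 0.197 0.067] 0.3 [223 332]
bobbin [0.745 0.1   0.068] 0.61 [215 295]
orange_top [0.588 0.251 0.072] 0.68 [230 355]
orange_top [ 0.57  -0.244  0.027] 0.59 [334 255]
blue_top [0.591 0.031 0.072] 0.69 [278 298]
blue_top [0.646 0.201 0.071] 0.64 [222 332]
1.2
```

View pics/scene0.png

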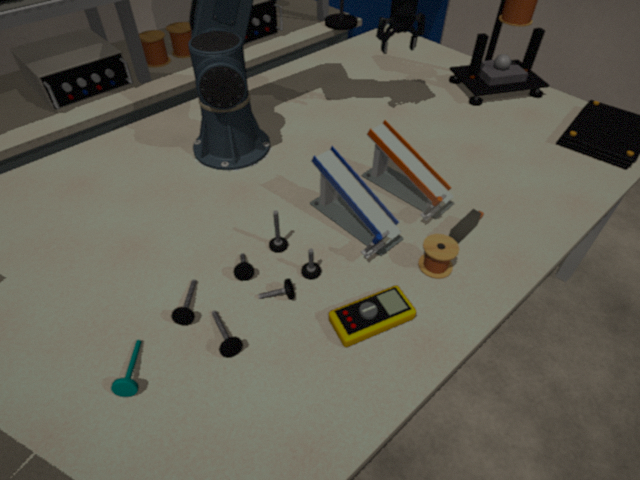

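View pics/side0.png

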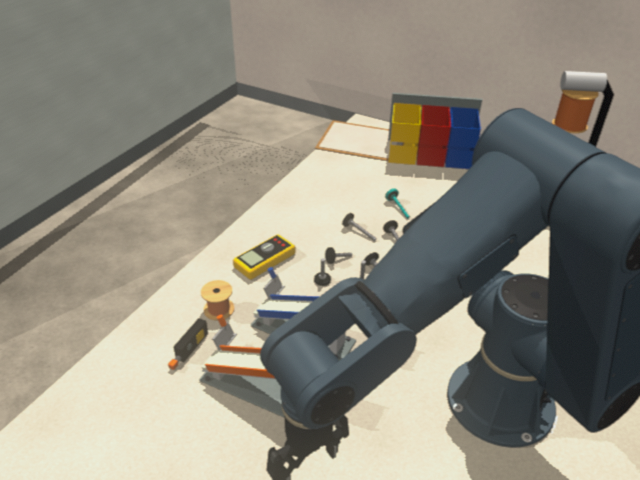

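The scene shows six feet. Long: standing at (279,243), lying at (188,303) and (228,335). Short: standing at (311,268), lying at (244,267) and (282,291). The turquoise decoy is at (127,380). Both stops are drawn out. Next I get the geometry from the depth image.

```bash
cat > geo.py <<'E'
from h import *
def line(P):
    m=np.median(P,0); _,_,v=np.linalg.svd(P-P.mean(0)); return P.mean(0),v[0]*np.sign(v[0][0])
for cam in('scene','side'):
    z=np.load(cam+'0.npz'); p,W=z['p'],z['W']
    hsv=cv2.cvtColor(p,cv2.COLOR_RGB2HSV)
    ok=np.isfinite(W[...,2])&(W[...,0]>.3)&(W[...,0]<.85)&(W[...,1]<.4)&(W[...,1]>-.75)
    for nm,lo,hi in(('blue',100,125),('orange',3,18)):
        m=ok&(hsv[...,0]>=lo)&(hsv[...,0]<=hi)&(hsv[...,1]>140)&(W[...,2]>.05)&(W[...,2]<.2)&(W[...,0]<.68)
        n,lab,st,ce=cv2.connectedComponentsWithStats(m.astype(np.uint8))
        for i in range(1,n):
            if st[i,4]<60: continue
            P=W[lab==i]; c,d=line(P); s=(P-c)@d
            print(cam,nm,st[i,4],ce[i].astype(int),'c',c.round(3),'d',d.round(3),'ends',(c+d*s.min()).round(3),(c+d*s.max()).round(3),'yaw',np.degrees(np.arctan2(d[1],d[0])).round(1))
    if cam=='scene':
        m=ok&(W[...,2]>.006)&(W[...,1]<-.02)&(W[...,2]<.16)
        n,lab,st,ce=cv2.connectedComponentsWithStats(m.astype(np.uint8))
        for i in range(1,n):
            if st[i,4]<40: continue
            P=W[lab==i]; c,d=line(P); s=(P-c)@d
            print('obj',st[i,4],ce[i].astype(int),'mean',c.round(3),'ends',(c+d*s.min()).round(3),(c+d*s.max()).round(3),'zmax',P[:,2].max().round(3),'hue',np.median(hsv[lab==i],0))
E
python3 geo.py
```

```text
scene blue 111 [348 167] c [0.446 0.08  0.133] d [ 0.919  0.008 -0.395] ends [0.382 0.079 0.16 ] [0.527 0.081 0.098] yaw 0.5
scene blue 109 [323 170] c [0.421 0.016 0.14 ] d [ 0.941  0.006 -0.339] ends [0.38  0.016 0.155] [0.491 0.016 0.115] yaw 0.4
scene blue 148 [371 228] c [0.609 0.001 0.08 ] d [ 0.8   -0.505  0.324] ends [0.562 0.03  0.062] [ 0.662 -0.033  0.102] yaw -32.2
scene orange 323 [416 155] c [0.512 0.286 0.107] d [ 0.92   0.049 -0.389] ends [0.388 0.279 0.159] [0.629 0.292 0.057] yaw 3.1
scene orange 595 [403 167] c [0.521 0.218 0.104] d [ 0.953 -0.03  -0.303] ends [0.387 0.222 0.147] [0.658 0.214 0.061] yaw -1.8
obj 392 [277 236] mean [ 0.448 -0.164  0.041] ends [ 0.445 -0.161  0.125] [ 0.449 -0.165  0.005] zmax 0.125 hue [30. 29. 46.]
obj 189 [371 245] mean [ 0.642 -0.034  0.07 ] ends [ 0.631 -0.038  0.035] [ 0.655 -0.029  0.11 ] zmax 0.111 hue [30. 19. 82.]
obj 359 [311 267] mean [ 0.568 -0.16   0.027] ends [ 0.565 -0.157  0.084] [ 0.569 -0.161  0.005] zmax 0.084 hue [26. 38. 39.]
obj 368 [243 269] mean [ 0.469 -0.284  0.031] ends [ 0.411 -0.245  0.015] [ 0.479 -0.29
[... 356 characters left out ...]
.237  0.036] [ 0.792 -0.065  0.039] zmax 0.054 hue [ 29. 159.  97.]
obj 572 [227 339] mean [ 0.6  -0.42  0.03] ends [ 0.507 -0.398  0.013] [ 0.626 -0.426  0.035] zmax 0.056 hue [30.  53.5 18. ]
obj 696 [127 376] mean [ 0.539 -0.61   0.03 ] ends [ 0.465 -0.555  0.012] [ 0.561 -0.627  0.035] zmax 0.054 hue [ 87. 255.  75.]
side orange 62 [220 319] c [0.66  0.186 0.097] d [ 0.614 -0.028  0.788] ends [0.65  0.187 0.085] [0.668 0.186 0.107] yaw -2.6
side orange 170 [240 348] c [0.575 0.227 0.081] d [ 0.92   0.054 -0.388] ends [0.518 0.224 0.105] [0.637 0.231 0.055] yaw 3.4
side orange 416 [239 370] c [0.535 0.289 0.092] d [ 0.923  0.051 -0.381] ends [0.448 0.285 0.127] [0.626 0.294 0.054] yaw 3.1
```

```bash
cat >> h.py <<'E'
D=np.radians
def lane(x,y,yaw):
    c,s=np.cos(D(yaw)),np.sin(D(yaw)); a=D(23)
    X=np.array([c*np.cos(a),s*np.cos(a),-np.sin(a)]); Y=np.array([-s,c,0]); return np.array([x,y,.045]),np.stack([X,Y,np.cross(X,Y)],1)
LANE={'o':lane(.629,.262,3.1),'b':lane(.627,.0495,.5)}
def rot(y,z): return np.stack([np.cross(y,z),y,z],1)
def best(pos,y,z):
    "of the two equivalent half-turn attitudes, the one nearer the middle of joint 6"
    c=[(abs(q[5]),s) for s in(1,-1) for q in[manip.inverse_kinematics(pos,rot(s*y,z))] if q is not None]
    return rot(min(c)[1]*y,z) if c else None
E
cat > stops.py <<'E'
from h import *
z=np.array([0,0,-1.])
manip.set_gripper(0,40)
for k in'ob':
    P,R=LANE[k]; y=R[:,1]
    kn=P+R@[.005,-.018,.055]           # home
    s=kn-(.062+.008+.0145+.018)*y; s[2]=.089
    M=best(s,y,z); up=s+[0,0,.17]
    manip.move_ptp(up,M); manip.move_l(s,max_speed=.25)
    f0=np.array(manip.current_force())@y
    n=0
    for n in np.arange(.06,.11,.003):
        manip.move_l(s+n*y,max_speed=.1)
        f=np.array(manip.current_force())@y-f0
        if abs(f)>12: break
    e=manip.current_ee_pos(); print(k,n,f.round(1),'lane y of finger face',((e-P)@y+.0145).round(4))
    manip.move_l(s+(n-.012)*y); e=np.array(manip.current_ee_pos()); manip.move_l(e+[0,0,.17],max_speed=.3)
p,W,c=snap('scene','s1.png'); np.savez('scene1.npz',p=p,W=W)
cv2.imwrite('pics/s1c.png',cv2.resize(p[130:290,290:490,::-1],(800,640))[:600])
for n in('orange_knob','blue_knob'):
    for r in manip.look_for('scene',n): print(n,np.round(r['at'],3),round(r['confidence'],2))
print(manip.current_time())
E
python3 stops.py
```

```text
o 0.08400000000000002 -20.5 lane y of finger face -0.0255
b 0.08400000000000002 -13.9 lane y of finger face -0.024
blue_knob [0.647 0.028 0.082] 0.53
15.575
```

View pics/s1c.png

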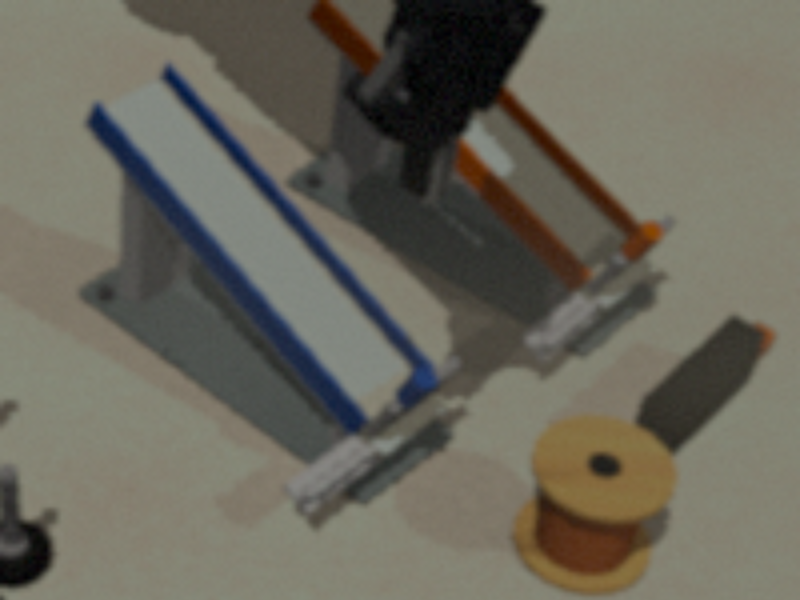

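Both knobs now sit across their lanes, orange at crop (650,237) and blue at (420,378). Both pushes ended on the end stop. Next I fit the feet and check reach.

```bash
cat > feet.py <<'E'
from h import *
from scipy.optimize import least_squares
def sdf(P,B,u,L):
    s=(P-B)@u; r=np.linalg.norm(P-B-np.outer(s,u),axis=1); out=[]
    for a,b,R in((0,.012,.025),(.012,.018,.01),(.018,L,.006)):
        dx=np.abs(s-(a+b)/2)-(b-a)/2; dy=r-R
        out.append(np.hypot(np.maximum(dx,0),np.maximum(dy,0))+np.minimum(np.maximum(dx,dy),0))
    return np.min(out,0)
def pose(v,L,lying):
    if not lying: return np.array([v[0],v[1],0]),np.array([0,0,1.])
    t=D(16 if L<.1 else 10); u=np.array([np.cos(v[2])*np.cos(t),np.sin(v[2])*np.cos(t),-np.sin(t)])
    return np.array([v[0],v[1],.025*np.cos(t)+.012*np.sin(t)]),u   # underside centre, axis
def find(cam='scene',save=None):
    p,W,c=snap(cam,save); hsv=cv2.cvtColor(p,cv2.COLOR_RGB2HSV)
    ok=np.isfinite(W[...,2])&(W[...,0]>.25)&(W[...,0]<.85)&(W[...,1]<-.055)&(W[...,1]>-.75)&(W[...,2]>.008)&(W[...,2]<.14)
    n,lab,st,ce=cv2.connectedComponentsWithStats(ok.astype(np.uint8)); res=[]
    for i in range(1,n):
        if not 150<st[i,4]<1000: continue
        P=W[lab==i]; h=np.median(hsv[lab==i],0)
        if h[1]>120: continue
        lying=P[:,2].max()<.07
        best=None
        for L in(.12,.08):
            if lying:
                q=P[:,:2]-P[:,:2].mean(0); d=np.linalg.svd(q,full_matrices=False)[2][0]; m=P[:,:2].mean(0)
                g=[(m[0]-s*d[0]*.03,m[1]-s*d[1]*.03,np.arctan2(s*d[1],s*d[0])) for s in(1,-1)]
            else: g=[tuple(P[:,:2].mean(0))]
            for x0 in g:
                r=least_squares(lambda v:sdf(P,*pose(v,L,lying),L),x0,loss='soft_l1',f_scale=.003)
                k=dict(cost=r.cost/len(P)*1e6,L=L,lying=lying,v=r.x,B=pose(r.x,L,lying)[0],u=pose(r.x,L,lying)[1],px=ce[i].astype(int))
                if best is None or k['cost']<best['cost']: best=k
        res.append(best)
    return res
def tool(B,u,s,d,y,th):
    w=np.cross(u,y); a=np.cos(th)*u+np.sin(th)*w   # y horizontal-ish closing line
    return B+s*u+d*a,y,a
def grasp(f):
    "s,d,theta, TCP, y, z for a foot"
    if f['lying']:
        u=f['u']; y=np.cross([0,0,1.],u); y/=np.linalg.norm(y)
        s,d,phi=(.070,.008,30) if f['L']>.1 else (.048,.008,30)
        th=D((80 if f['L']>.1 else 74)+phi)
        t=tool(f['B'],u,s,d,y,th)
        if t[2][2]>0: y=-y; t=tool(f['B'],u,s,d,y,th)
    else:
        s,d,th=(.095,.019,np.pi) if f['L']>.1 else (.060,.019,np.pi)
        az=np.arctan2(f['B'][1],f['B'][0]); t=tool(f['B'],f['u'],s,d,np.array([-np.sin(az),np.cos(az),0]),th)
    return s,d,th,t
def place(L,k,n,s,d,th,up=0,back=0,gap=.012,yaw=0,lift=.002):
    P,R=LANE[k]; B=P+R@[-(.025+.05*n+gap)-back,0,lift]+[0,0,up]
    Rz=np.array([[np.cos(yaw),-np.sin(yaw),0],[np.sin(yaw),np.cos(yaw),0],[0,0,1]])
    y=R@Rz@[0,1,0]; u=R[:,2]
    t=tool(B,u,s,d,y,th)
    if (R.T@t[2])[0]<-1e-6 and th<3: y=-y; t=tool(B,u,s,d,y,th)
    return t
E
python3 - <<'E'
from feet import *
q0=manip.current_qpos()
for f in find():
    s,d,th,t=grasp(f); k='o' if f['L']>.1 else 'b'
    print(f['px'],f['L'],f['lying'],'cost',round(f['cost'],2),f['v'].round(3),'u',f['u'].round(2),'a',t[2].round(2))
    def ik(t): return [None if q is None else np.round(q,2) for q in(manip.inverse_kinematics(t[0],rot(sg*t[1],t[2])) for sg in(1,-1))]
    print('  g',ik(t)); 
    for n in(0,2):
        print('  p',n,ik(place(f['L'],k,n,s,d,th)),ik(place(f['L'],k,n,s,d,th,up=.12)))
E
```

```text
[277 236] 0.12 False cost 2.37 [ 0.444 -0.161] u [0. 0. 1.] a [-0.  0. -1.]
  g [array([-0.45,  0.45,  1.97, -0.  ,  0.72, -1.67]), array([-0.45,  0.45,  1.97, -0.  ,  0.72,  1.47])]
  p 0 [array([ 0.29,  0.89,  1.04,  0.09,  1.61, -1.35]), array([0.29, 0.89, 1.04, 0.09, 1.61, 1.79])] [array([ 0.29,  0.8 ,  0.92,  0.09,  1.81, -1.33]), array([0.29, 0.8 , 0.92, 0.09, 1.81, 1.81])]
  p 2 [array([ 0.32,  0.68,  1.32,  0.1 ,  1.52, -1.33]), array([0.32, 0.68, 1.32, 0.1 , 1.52, 1.81])] [array([ 0.32,  0.58,  1.2 ,  0.11,  1.75, -1.3 ]), array([0.32, 0.58, 1.2 , 0.11, 1.75, 1.84])]
[292 264] 0.08 False cost 2.49 [ 0.529 -0.184] u [0. 0. 1.] a [-0.  0. -1.]
  g [array([-0.42,  0.63,  1.76, -0.  ,  0.76, -1.65]), array([-0.42,  0.63,  1.76, -0.  ,  0.76,  1.49])]
  p 0 [array([ 0.01,  0.81,  1.28, -0.  ,  1.46, -1.57]), array([ 0.01,  0.81,  1.28, -0.  ,  1.46,  1.57])] [array([ 0.01,  0.69,  1.19, -0.  ,  1.66, -1.57]), array([ 0.01,  0.69,  1.19, -0.  ,  1.66,  1.57])]
  p 2 [array([ 0.  ,  0.61,  1.55, -0.  ,  1.39, -1.57]), array([ 0.  ,  0.61,  1.55, -0.  ,  1.39,  1.57])] [array([ 0.  
[... 1358 characters left out ...]
 [None, array([ 0.43,  0.36,  1.85, -1.08,  0.31, -0.25])]
  p 2 [array([ 0.51,  0.39,  2.09,  4.42,  0.34, -2.51]), array([0.51, 0.39, 2.09, 4.42, 0.34, 0.64])] [None, array([ 0.51,  0.17,  2.  , -1.02,  0.39, -0.26])]
[227 339] 0.12 True cost 1.14 [ 0.624 -0.425  2.909] u [-0.96  0.23 -0.17] a [ 0.49 -0.12 -0.87]
  g [None, array([-0.8 ,  0.77,  1.72,  0.95,  0.34,  0.14])]
  p 0 [array([ 0.43,  0.57,  1.91,  4.32,  0.3 , -2.47]), array([0.43, 0.57, 1.91, 4.32, 0.3 , 0.67])] [None, array([ 0.43,  0.36,  1.85, -1.08,  0.31, -0.25])]
  p 2 [array([ 0.51,  0.39,  2.09,  4.42,  0.34, -2.51]), array([0.51, 0.39, 2.09, 4.42, 0.34, 0.64])] [None, array([ 0.51,  0.17,  2.  , -1.02,  0.39, -0.26])]
```

```bash
python3 - <<'E'
s=open('feet.py').read()
s=s.replace("                if best is None or","                sm=np.percentile((P-k['B'])@k['u'],99.5)\n                if lying and (sm<.1)!=(L<.1): k['cost']+=100\n                if best is None or")
s=s.replace("def grasp(f):","def grasp(f,phi=30):").replace("s,d,phi=(.070,.008,30) if f['L']>.1 else (.048,.008,30)","s,d=(.072,.008) if f['L']>.1 else (.050,.008)")
open('feet.py','w').write(s)
E
python3 - <<'E'
from feet import *
c=manip.get_calibration('wrist'); R=np.array(c['R']);t=np.array(c['t'])
T=np.array(manip.current_tcp_rot()); print('cam in tool',(T.T@(-R.T@t-manip.current_ee_pos())).round(3),'cam z',(T.T@R[2]).round(2))
import pickle
F=find(); pickle.dump(F,open('F.pkl','wb'))
def ik(t): return [q for q in(manip.inverse_kinematics(t[0],rot(sg*t[1],t[2])) for sg in(1,-1))]
fm=lambda q:'-' if q is None else '%.1f/%.2f/%.1f'%(q[3],q[4],q[5])
for f in F:
    if not f['lying']: continue
    k='o' if f['L']>.1 else 'b'
    print(f['px'],f['L'],round(f['cost'],2),f['v'].round(3))
    for phi in(10,15,20,25,30): 
        s,d,th,t=grasp(f,phi); print('  g',phi,[fm(q) for q in ik(t)],[fm(q) for q in ik((t[0]+[0,0,.25],)+t[1:])])
for L,k,s in((.12,'o',.072),(.08,'b',.05)):
  for th in (90,95,100,105,110):
    for yaw in(-25,0,25):
      print(k,th,yaw,[[fm(q) for q in ik(place(L,k,n,s,.008,D(th),yaw=D(yaw)))] for n in(0,2)],'up',[fm(q) for q in ik(place(L,k,2,s,.008,D(th),up=.1,yaw=D(yaw)))])
E
```

```text
cam in tool [ 0.066  0.    -0.143] cam z [-0.26  0.    0.97]
[243 269] 0.08 1.42 [ 0.477 -0.289  2.604]
  g 10 ['0.1/0.37/-1.7', '0.1/0.37/1.4'] ['0.0/0.96/-1.7', '0.0/0.96/1.5']
  g 15 ['0.1/0.24/-1.8', '0.1/0.24/1.3'] ['0.0/0.85/-1.7', '0.0/0.85/1.4']
  g 20 ['0.4/0.11/-2.1', '0.4/0.11/1.1'] ['0.1/0.74/-1.7', '0.1/0.74/1.4']
  g 25 ['-', '-'] ['0.1/0.63/-1.8', '0.1/0.63/1.4']
  g 30 ['2.8/0.19/1.8', '2.8/0.19/-1.3'] ['0.1/0.52/-1.8', '0.1/0.52/1.3']
[185 308] 0.12 1.34 [ 0.491 -0.462  2.416]
  g 10 ['0.0/0.51/-1.7', '0.0/0.51/1.4'] ['0.0/1.02/-1.7', '0.0/1.02/1.4']
  g 15 ['0.1/0.38/-1.8', '0.1/0.38/1.4'] ['0.0/0.90/-1.7', '0.0/0.90/1.4']
  g 20 ['0.2/0.25/-1.9', '0.2/0.25/1.3'] ['0.1/0.79/-1.7', '0.1/0.79/1.4']
  g 25 ['0.5/0.12/-2.2', '0.5/0.12/1.0'] ['0.1/0.67/-1.8', '0.1/0.67/1.4']
  g 30 ['1.9/0.07/2.6', '1.9/0.07/-0.5'] ['0.1/0.55/-1.8', '0.1/0.55/1.3']
[281 290] 0.08 1.42 [ 0.587 -0.235 -2.205]
  g 10 ['-', '0.2/0.78/-0.1'] ['-', '0.2/1.24/-0.0']
  g 15 ['-', '0.4/0.80/-0.3'] ['-', '0.3/1.24/-0.1']
  g 20 ['0.5/0.82/2.8', '0.5/0.82/-0.4'] ['-', '0.4/1.25/-0.2']
  g 25 ['0.6/
[... 3245 characters left out ...]
1']] up ['1.8/0.71/-0.6', '1.8/0.71/2.6']
b 105 -25 [['4.3/0.65/-2.4', '4.3/0.65/0.8'], ['4.3/0.69/-2.3', '4.3/0.69/0.8']] up ['-1.6/0.63/-2.8', '-1.6/0.63/0.3']
b 105 0 [['3.1/0.45/-1.6', '3.1/0.45/1.6'], ['3.1/0.46/-1.6', '3.1/0.46/1.6']] up ['3.1/0.13/-1.5', '3.1/0.13/1.6']
b 105 25 [['2.0/0.67/-0.8', '2.0/0.67/2.3'], ['1.9/0.71/-0.8', '1.9/0.71/2.3']] up ['1.6/0.65/-0.4', '1.6/0.65/2.8']
b 110 -25 [['4.5/0.57/-2.5', '4.5/0.57/0.6'], ['4.5/0.60/-2.5', '4.5/0.60/0.6']] up ['-', '-1.3/0.61/0.1']
b 110 0 [['3.1/0.30/-1.6', '3.1/0.30/1.6'], ['3.1/0.30/-1.6', '3.1/0.30/1.6']] up ['-', '-']
b 110 25 [['1.8/0.59/-0.6', '1.8/0.59/2.5'], ['1.8/0.62/-0.7', '1.8/0.62/2.5']] up ['1.4/0.62/-0.1', '-']
```

```bash
cat > do.py <<'E'
from feet import *
def signed(t,u,ref=None):
    "attitude with the camera (tool +x) on the stud-end side; coaxial grasps pass both"
    R=[rot(s*t[1],t[2]) for s in(1,-1)]
    return [r for r in R if r[:,0]@u>.05] or R
def near(pos,Rs):
    q0=np.array(manip.current_qpos())
    c=[(np.abs(np.array(q)-q0).sum(),i) for i,r in enumerate(Rs) for q in[manip.inverse_kinematics(pos,r)] if q is not None]
    return Rs[min(c)[1]] if c else None
def load(f,k,n):
    phi=15 if f['L']>.1 else 30
    s,d,th,t=grasp(f,phi); Rs=signed(t,f['u'])
    hi=t[0]-.05*t[2]; hi[2]=max(hi[2],.0)+.2
    R=near(hi,Rs); manip.set_gripper(.5,80)
    low=t[0][2]-.011*abs(R[2,0]); print('tip low corner z',low.round(4))
    manip.move_ptp(hi,R); pre=t[0]-.07*t[2]
    manip.move_ptp(pre,R); manip.move_l(t[0],max_speed=.12)
    manip.set_gripper(0,80); w=manip.current_grip_width(); print('width mm',round(w*85,1),'force',round(manip.current_grip_force(),1))
    if w*85<5: print('MISSED'); return False
    manip.move_l(t[0]+[0,0,.06],max_speed=.15)
    try: manip.move_l(t[0]+[0,0,.22],max_speed=.3)
    except manip.Unreachable: manip.move_ptp(t[0]+[0,0,.22],R)
    gR=np.array(manip.current_tcp_rot()); q0=np.array(manip.current_qpos()); c=[]
    for yaw in(0,15,-15,25,-25):
        a=place(f['L'],k,n,s,d,th,yaw=D(yaw)); b=(place(f['L'],k,n,s,d,th,up=.09,yaw=D(yaw)))
        for r in signed(a,LANE[k][1][:,2]):
            qa,qb=[manip.inverse_kinematics(x[0],r) for x in(a,b)]
            if qa is None or qb is None: continue
            qa,qb=np.array(qa),np.array(qb)
            c.append((np.abs(qb-q0).sum()+3*np.abs(qa-qb).max()+abs(yaw)/30,yaw,r,a,b,qb))
    c.sort(key=lambda e:e[0])
    for _,yaw,r,a,b,qb in c:
        try:
            manip.move_j(qb); manip.move_l(a[0],max_speed=.1); break
        except manip.Unreachable: print('unreach yaw',yaw)
    else: print('NO PLACE'); return False
    print('yaw',yaw,'w',round(manip.current_grip_width()*85,1),'F',np.round(manip.current_force(),1))
    manip.set_gripper(.35)
    manip.dwell(.3)
    for v in(-.07*a[2],.07*LANE[k][1][:,2]):
        try: manip.move_l(a[0]+v,max_speed=.15); break
        except manip.Unreachable: print('retreat alt')
    e=np.array(manip.current_ee_pos())
    try: manip.move_l(e+[0,0,.12],max_speed=.3)
    except manip.Unreachable: print('no lift')
    print('t',round(manip.current_time(),1)); return True
E
python3 - <<'E'
from do import *
F=find(); f=[f for f in F if not f['lying'] and f['L']>.1][0]; print(f['v'])
load(f,'o',0)
p,W,c=snap('scene'); cv2.imwrite('pics/a1.png',cv2.resize(p[100:340,150:490,::-1],(800,565)))
E
```

```text
[ 0.44374068 -0.16061463]
tip low corner z 0.076
width mm 9.9 force 77.9
yaw 0 w 9.8 F [ 0.2  0.8 -2.1]
t 24.9
```

View pics/a1.png

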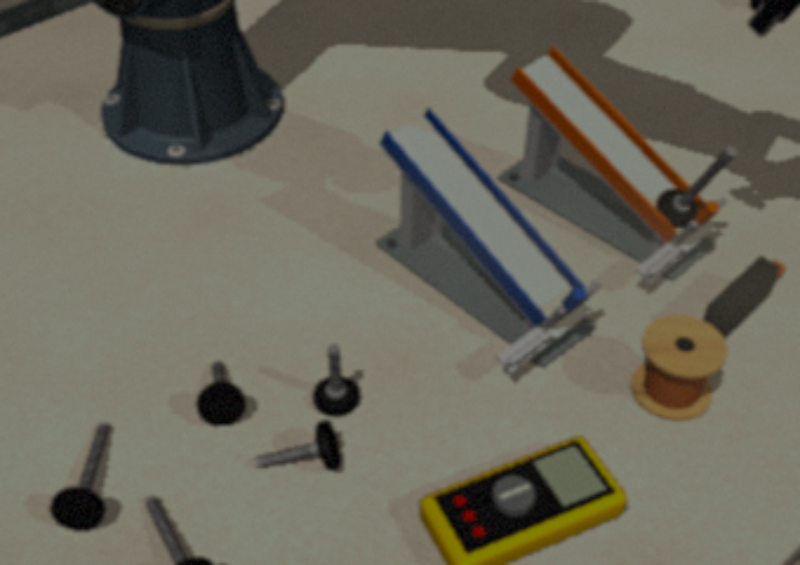

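The long foot stands against the orange stop at (680,205). Next is the standing short foot, then one lying long foot.

```bash
python3 - <<'E'
from do import *
f=[f for f in find() if not f['lying'] and f['L']<.1 and f['v'][0]<.62][0]; print(f['v'])
if load(f,'b',0):
    F=[f for f in find() if f['lying'] and f['L']>.1]; print([(g['v'].round(3),round(g['cost'],2)) for g in F])
    f=max(F,key=lambda f:f['v'][0]); load(f,'o',1)
p,W,c=snap('scene'); cv2.imwrite('pics/a2.png',cv2.resize(p[100:340,150:490,::-1],(800,565)))
E
```

```text
Traceback (most recent call last):
IndexError: list index out of range
```

```bash
python3 - <<'E'
s=open('feet.py').read()
s=s.replace("if lying and (sm<.1)!=(L<.1)","if (sm<.1)!=(L<.1)")
open('feet.py','w').write(s)
from do import *
for f in find(): print(f['px'],f['L'],f['lying'],f['v'].round(3),round(f['cost'],2))
E
```

```text
[292 264] 0.08 False [ 0.529 -0.184] 2.66
[243 269] 0.08 True [ 0.477 -0.289  2.6  ] 1.41
[185 308] 0.12 True [ 0.49  -0.462  2.414] 1.37
[281 290] 0.08 True [ 0.587 -0.235 -2.206] 1.72
[227 339] 0.12 True [ 0.624 -0.426  2.906] 1.14
```

```bash
python3 - <<'E'
from do import *
f=[f for f in find() if not f['lying'] and f['L']<.1 and f['v'][0]<.62][0]; print(f['v'])
if load(f,'b',0):
    F=[f for f in find() if f['lying'] and f['L']>.1]; print([(g['v'].round(3),round(g['cost'],2)) for g in F])
    f=max(F,key=lambda f:f['v'][0]); load(f,'o',1)
p,W,c=snap('scene'); cv2.imwrite('pics/a2.png',cv2.resize(p[100:340,150:490,::-1],(800,565)))
E
```

```text
[ 0.5284507  -0.18422963]
tip low corner z 0.041
width mm 9.9 force 77.9
yaw 0 w 10.0 F [ 0.2  1.  -2.1]
t 34.1
[(array([ 0.49 , -0.462,  2.415]), np.float64(1.28)), (array([ 0.624, -0.425,  2.908]), np.float64(1.16))]
tip low corner z 0.0036
width mm 8.5 force 78.4
yaw 0 w 8.4 F [1.5 0.3 0.2]
t 46.9
```

View pics/a2.png

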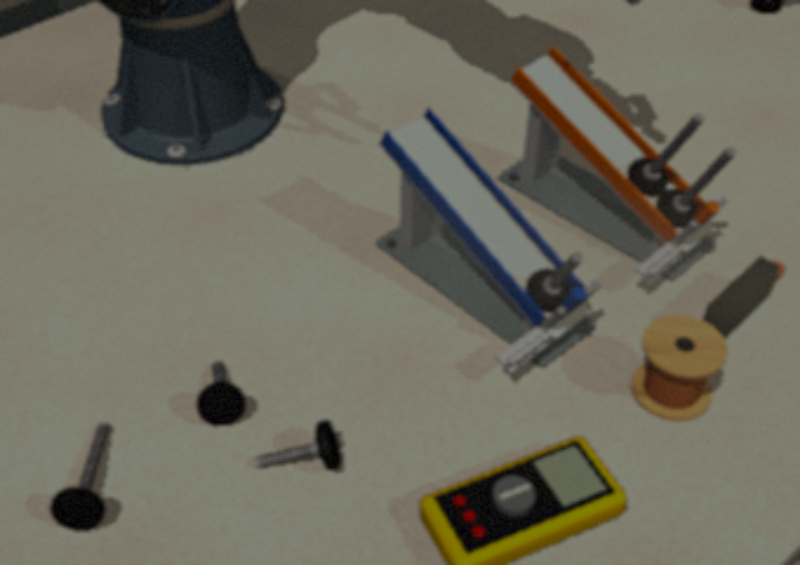

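Two long feet are queued in orange at (680,205) and (650,175), and one short foot is in blue at (550,290). I continue with the other lying long foot and the first lying short one.

```bash
python3 - <<'E'
from do import *
f=[f for f in find() if f['lying'] and f['L']>.1][0]; print(f['v'])
if load(f,'o',2):
    F=[f for f in find() if f['lying'] and f['L']<.1]; print([(g['v'].round(3),round(g['cost'],2)) for g in F])
    f=max(F,key=lambda f:f['v'][0]); load(f,'b',1)
p,W,c=snap('scene'); cv2.imwrite('pics/a3.png',cv2.resize(p[100:340,150:490,::-1],(800,565)))
E
```

```text
[ 0.49069362 -0.46153398  2.41752717]
tip low corner z 0.0036
width mm 8.5 force 78.3
yaw 25 w 8.5 F [ 3.3 -0.1  1.5]
t 59.5
[(array([ 0.477, -0.29 ,  2.594]), np.float64(1.5)), (array([ 0.587, -0.236, -2.214]), np.float64(1.55))]
tip low corner z 0.0011
width mm 8.5 force 78.3
yaw 25 w 8.3 F [-0.1  0.1 -2.3]
t 71.6
```

View pics/a3.png

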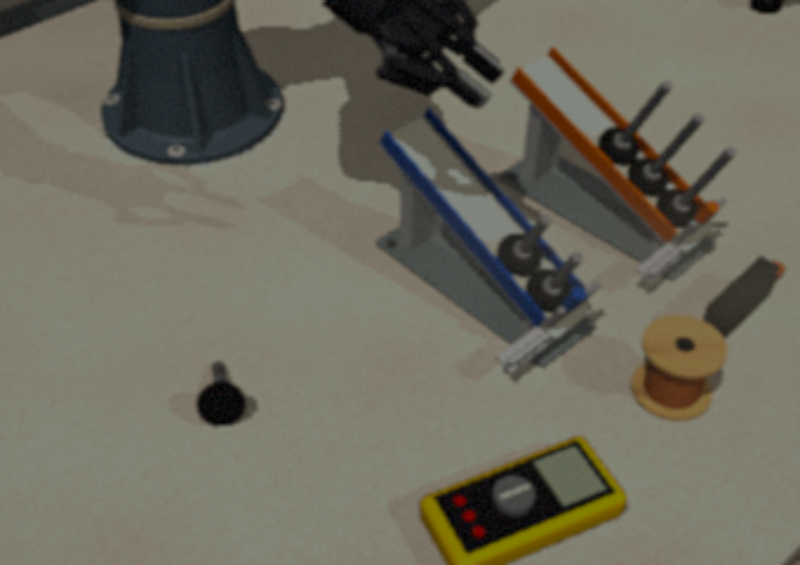

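Three long feet are in orange and two short in blue, all standing. One short foot is left at (220,400).

```bash
python3 - <<'E'
from do import *
f=[f for f in find() if f['lying'] and f['L']<.1][0]; print(f['v'])
load(f,'b',2)
e=np.array(manip.current_ee_pos()); print(e.round(3)); manip.dwell(.5)
p,W,c=snap('scene','a4.png')
E
```

```text
[ 0.47716206 -0.28928927  2.5969168 ]
tip low corner z 0.0011
width mm 8.7 force 78.3Traceback (most recent call last):
  File "<stdin>", line 3, in <module>
  File "do.py", line 20, in load
    manip.move_l(t[0]+[0,0,.06],max_speed=.15)
    ~~~~~~~~~~~~^^^^^^^^^^^^^^^^^^^^^^^^^^^^^^
bench.Unreachable: the arm cannot follow that straight line within its joint ranges
```

```bash
python3 - <<'E'
s=open('do.py').read()
a,b=s.split("    gR=np.array")
b="    q0="+b.split("; q0=")[1]
s=a+"    return carry(f,k,n,s,d,th)\ndef carry(f,k,n,s,d,th):\n"+b
open('do.py','w').write(s)
E
cat > last.py <<'E'
from do import *
from scipy.spatial.transform import Rotation as Ro
import pickle
P=np.array(manip.current_ee_pos()); R=np.array(manip.current_tcp_rot())
y=R[:,1]*np.sign(np.cross(R[:,1],R[:,2])[2]);
# rotation about y that turns tool z towards the horizontal
def turn(deg):
    M=[Ro.from_rotvec(sg*D(deg)*R[:,1]).as_matrix()@R for sg in(1,-1)]
    return max(M,key=lambda m:m[2,2])
for dz,deg in((.02,10),(.06,25),(.12,40)):
    try: manip.move_l(P+[0,0,dz],turn(deg),max_speed=.1); print('ok',dz)
    except manip.Unreachable: print('no',dz,deg)
print(np.round(manip.current_qpos(),2),np.round(manip.current_ee_pos(),3),round(manip.current_grip_width()*85,1))
snap('scene','a4.png')
E
python3 last.py
```

```text
ok 0.02
ok 0.06
ok 0.12
[-0.72  0.62  2.48  2.96  1.17  1.58] [ 0.44  -0.267  0.127] 8.5
```

View pics/a4.png

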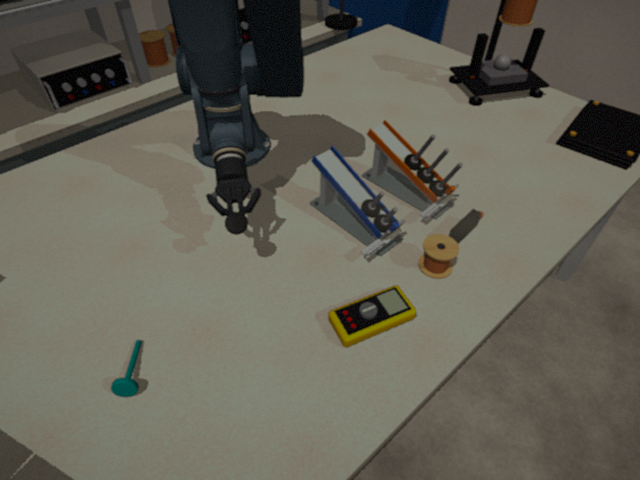

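```bash
python3 - <<'E'
from do import *
P=np.array(manip.current_ee_pos())
for dz in(.14,.1,.06):
    try: manip.move_l(P+[0,0,dz],max_speed=.2); print('up',dz); break
    except manip.Unreachable: pass
carry(dict(L=.08),'b',2,.05,.008,D(104))
manip.dwell(.5); print(np.round(manip.current_ee_pos(),3))
p,W,c=snap('scene'); cv2.imwrite('pics/a5.png',cv2.resize(p[100:340,150:490,::-1],(800,565)))
E
```

```text
up 0.14
yaw 0 w 8.1 F [ 0.1  0.7 -1.3]
no lift
t 85.7
[0.472 0.048 0.184]
```

View pics/a5.png

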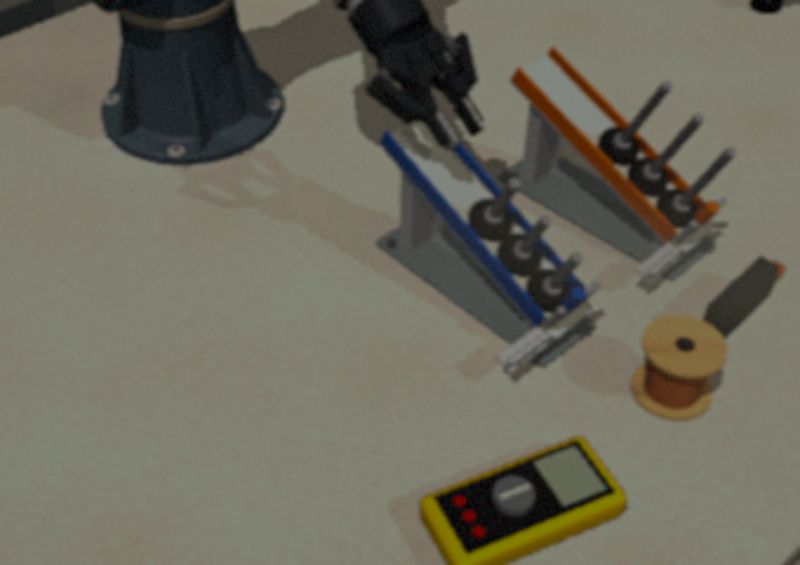

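All six feet are queued upright behind the stops, three in each chute, and the gripper is clear of them. I raise the arm slightly if I can and sign off.

```bash
python3 - <<'E'
from h import *
e=np.array(manip.current_ee_pos())
try: manip.move_l(e+[0,0,.04],max_speed=.1)
except manip.Unreachable: print('stay')
print(np.round(manip.current_force(),1)); manip.dwell(.5); print(manip.sign_off())
E
```

```text
[-0.5 -0.2 -0.6]
the job is handed in; nothing more can be done
None
```

The job is handed in at about 87 s: both stops were pushed home first, then the three long-stud feet were queued upright in the orange chute and the three short-stud feet in the blue one, with the multimeter, sensor head, bobbin and turquoise look-alike left untouched.

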